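# Probe the battery pads with sprung test tweezers

### The job

Check the motor-driver board for a short before power-up: lift the sprung test tweezers out of their rest, squeeze them until their two tips stand as far apart as the two framed gold battery pads, and set both tips down gently on the middle of the pads, one on each, either way round, touching the board nowhere else. Hold that gap and contact steady for a good two seconds so that the reading settles, and finish like that, still holding the squeezed tweezers roughly level on the pads; leave the other things on the desk where they are.

Things in the scene. Friction and masses are not known exactly. Their poses are not given: they have to be found in the camera images.
- tweezers_grip (a point): grip point of the sprung test tweezers: centre line, half-way up, between the ribbed rubber finger pads (red leg at +y, black at -y). x runs to the bent nose, z up. Lies level in its rest at the start, 50 mm above the desk. Pads: upright faces 36 mm long (x), 14 mm high, 38 mm apart over their outsides when relaxed. Level, the tips lie 61 mm ahead (+x) and 38 mm below (-z)
- tweezers: the tweezers, 175 mm long, about 85 g, grey rear body with a small display. Origin: hinge, on the centre line, 76 mm behind tweezers_grip; the rear end lies 39 mm further back; axes as tweezers_grip. Tip gap = 22 mm + 1.8 x (distance over the finger pads - 29 mm); at 29 mm the pads are parallel
- jaw_left (a joint): squeeze of the red leg about the hinge, rad: 0 relaxed (tips 38 mm apart), 0.057 at a tip gap of 22 mm, 0.125 at the stop. The spring pushes each finger pad outward with about 6 N relaxed and 11 N at the 22 mm gap; let go, it springs open
- jaw_right (a joint): the same of the black leg; both legs always move alike
- tip_left (a point): lowest point of the gold spring-loaded probe pin under the red leg's nose, 3 mm thick, pointing down out of a red barrel; it gives way up to 4 mm into the barrel (about 0.2 N to start, 1 N at the end)
- tip_right (a point): the same on the black leg, black barrel
- pin_left: the red leg's probe pin; its origin is tip_left
- pin_right: the black leg's probe pin; its origin is tip_right
- stand: black printed rest of the tweezers, fixed, base 150 x 66 x 5 mm, x towards their nose, origin under its centre (36 mm behind tweezers_grip). A rear post with two cheeks carries the rear body; a web 40 mm wide, 44 mm high carries the legs 27 to 33 mm ahead of tweezers_grip. The tweezers lift straight up out of it
- board: green motor-driver board, 106 x 84 mm, on a black lattice carrier 150 x 112 mm, all fixed; top face 32 mm above the desk; origin on the desk under its centre. The battery pads lie 37 mm from it towards -x; parts up to 15 mm high stand further to +x. The tweezers come best from the -x side, their x along the board's x
- pad_red (a point): centre of the top face of the battery pad framed in red: bare gold, 10 x 10 mm, flush with the board; x and y along the board's
- pad_black (a point): the same, framed in black; the pads are 22 mm apart, centre to centre, along the board's y
- mug: bystander: white ceramic mug, 82 mm across and 95 mm tall, handle on its +y side, standing on a small pallet-shaped wooden coaster; origin at the centre of its foot
- track: bystander: strip of black printed track links lying flat, 165 x 44 x 12 mm, long along its x; origin under its centre
- servo: bystander: blue micro servo standing upright with a white horn, 32 x 12 x 30 mm, long along its x; origin under its centre
- sonar: bystander: blue twin-can range sensor standing on its edge, 16 x 45 x 20 mm, cans towards its -x; origin under its board
- driver: bystander: screwdriver with a blue handle lying flat, 160 mm long, 25 mm thick at most, along its x
- cutters: bystander: side cutters with two blue handles lying flat, 165 x 60 x 13 mm, along its x; origin under its middle
- screw_bin: bystander: orange open bin of screws, 90 x 65 x 30 mm; origin under its centre
Not all that is in view belongs to the job. Leave any green or purple look-alike of the tweezers alone.

How it is judged:
By the outcome, as a careful person would: the job done as asked, in the order asked, and still so for the second after the job is handed in, while the arm keeps its last pose, push and grip.
It also fails if it takes over 40 s, if anything falls off the work surface, if the arm or the gripper's body presses on something with over 40 N, if the wrist force passes 120 N, or if a joint passes its speed limit or range.

### The arm

A 6-joint arm with a two-finger parallel gripper is mounted at the origin on the work surface. World frame = base frame: x ahead of the robot, y to its left, z up, the work surface at z = 0. Lengths are in m, angles in degrees, forces in N, time in s.
With the tool pointing down it reaches from about 0.3 to 0.75 m from the base axis. Payload 8.5 kg.
Tool frame: the origin (TCP) lies midway between the tips of the shut fingers; the grasp point (between the pads) lies 19 mm behind it (env.grip_depth is the distance from the TCP to the grasp point, in m); x points along the fingers, y is the direction in which the jaws open and shut, and the axes are right-handed (so a half turn about x gives the same grasp; the last joint's range is limited). The gripper opens to 85 mm and grips with 20 to 120 N. Pads are 22 mm wide; open, the fingers measure 114 mm over their backs; the gripper's body (76 mm by 85 mm) begins 54 mm behind the grasp point. The pads swing forward as they close: fully open they stand 13 mm farther back than shut.
Start: joints at [-87.794, 21.807, 74.336, -0, 83.858, -12.336], TCP at [0.138, -0.532, 0.231] pointing down, gripper open.
Joint ranges: [-178.18, 178.18], [-50.72, 133.34], [12.68, 142.11], [-81.47, 261.47], [9.98, 163.14], [-165.26, 165.26]. Speed limits (degrees/s): [136.94, 136.94, 180, 180, 180, 180].

### API

Orientations are given as a 3x3 rotation matrix whose columns are the frame's x, y, z axes.
In Python, from rig import env gives the robot as it stands.
- The arm moves only by the tool play_rows, never from a script. Its arguments are lists of equal length, an entry for each row: "travel": the shift along the world's x, y, z in cm, a list of three; "rotation": the turn, a rotation vector about the world's x, y, z in rad, a list of three; "claw": the finger opening in cm, from 0 to 8.54. A call has 1 to 12 rows; each row shifts and turns the pose as measured when the row begins; what a row does not reach is not made up. A row lasts 1/12 s, in which the tool goes at most 41.7 mm and 7.16 degrees, less where a joint would pass 70% of its speed; a pose out of reach is approached as far as the arm can. A call is refused whole if a number of a shift passes 4.17 or a number of a turn 0.125, either way. A call with a gripper value outside its range is refused whole. The fingers move at their own pace and stop on an object; "squeeze" is the grip in N (left out, the last holds). Time passes only in rows, so rows that do not move let the fingers close. It gives the time, the measured TCP pose, the force and the opening at its end, in the units of the state.
- env.observe(): the state, without advancing time (a new reading comes with each control period).
- env.get_image(name): name is "side" or "top" or "wrist"; returns the picture (384x512x3 uint8, red, green, blue); there is no depth.
- env.camera_info(name): a dict with "vertical_fov" (degrees; the focal length in pixels is half the picture's height over the tangent of half this angle, whatever the lens; pixels are square), "cx", "cy" (the principal point, pixels), "eye" and "rotation" of the camera in the world. Camera axes: x right, y down, z forward; pixel columns grow to the right and rows downward; lengths in m; the calibration is good to about 2 mm. A picture is of the moment at which its call begins: read the wrist's pose just before it. camera_info takes no time and is no camera call; for the wrist camera it gives the pose at the moment of the call.
- env.close_job(): hands the job in, once; it reports no verdict.
The state is a dict: "time_s": time; "q": joint angles; "qvel": joint speeds; "joint_efforts": joint torques, N m; "position": TCP position; "tool_rot": TCP orientation; "ft_force": force on the tool from outside, world axes, zero at the start; "wrist_torque": the same for the moment, N m; "grip_width": finger opening in m.
Only numpy, scipy, OpenCV 4.12 (cv2) and the standard library are available. Lean on these libraries where they do the work, as an engineer would, in place of code of your own. Each camera call takes 0.05 s, during which the arm holds its last target.

## Working session

There is one attempt and no reset: what is moved stays moved. The work goes in short steps, Python scripts to look and compute and a tool call to move; the robot and the scene stay as the last step left them, time stands still between calls to the robot, and variables do not carry over. Pictures are saved under pics/ and viewed, and the job is handed in when it is done.

Besides the shell and the picture viewer there is one more tool, called after "Call:" as a command line: name --argument value ..., lists and objects as JSON in quotes. play_rows: Moves the arm, as the interface text tells. Its arguments: {"type":"object","properties":{"travel":{"type":"array","items":{"type":"array","items":{"type":"number"}}},"rotation":{"type":"array","items":{"type":"array","items":{"type":"number"}}},"claw":{"type":"array","items":{"type":"number"}},"squeeze":{"type":"number"}},"required":["travel","rotation","claw"]}

```bash
ls; mkdir -p pics
python3 - <<'E'
from rig import env
import cv2,numpy as np
s=env.observe()
for k,v in s.items(): print(k,np.round(v,4).tolist())
print(env.grip_depth)
for n in ["side","top","wrist"]:
    c=env.camera_info(n); print(n,{k:np.round(v,4).tolist() for k,v in c.items() if not isinstance(v,str)})
    im=env.get_image(n); cv2.imwrite(f"pics/a_{n}.png",im[:,:,::-1])
E
```

```text
pics
time_s 0.0
q [-87.7928, 21.842, 74.3838, -0.0005, 83.8606, -12.3371]
qvel [-0.0423, -0.0944, -0.001, -0.0077, -0.1334, -0.1234]
joint_efforts [0.0008, -44.8456, -23.1274, -0.0001, 0.0048, 0.0]
position [0.1381, -0.5321, 0.2307]
tool_rot [[-0.0001, 0.2511, -0.968], [0.0015, -0.968, -0.2511], [-1.0, -0.0015, -0.0003]]
ft_force [0.2138, 0.2273, 0.0455]
wrist_torque [0.0162, 0.017, -0.029]
grip_width 0.0851
0.0187
side {'vertical_fov': 56.1024, 'cx': 257.6099, 'cy': 191.221, 'eye': [-0.0383, 0.5903, 0.6547], 'rotation': [[-0.732, -0.3936, 0.556], [-0.6812, 0.433, -0.5903], [-0.0084, -0.8109, -0.5851]]}
top {'vertical_fov': 55.1066, 'cx': 253.6756, 'cy': 193.4238, 'eye': [0.4641, 0.0268, 1.1349], 'rotation': [[0.0093, -0.998, 0.0628], [-0.9998, -0.0105, -0.018], [0.0186, -0.0627, -0.9979]]}
wrist {'vertical_fov': 70.8206, 'cx': 251.4079, 'cy': 192.5918, 'eye': [0.2049, -0.5147, 0.3731], 'rotation': [[0.2507, -0.9311, -0.2648], [-0.9681, -0.2413, -0.0681], [-0.0005, 0.2734, -0.9619]]}
```

View pics/a_side.png

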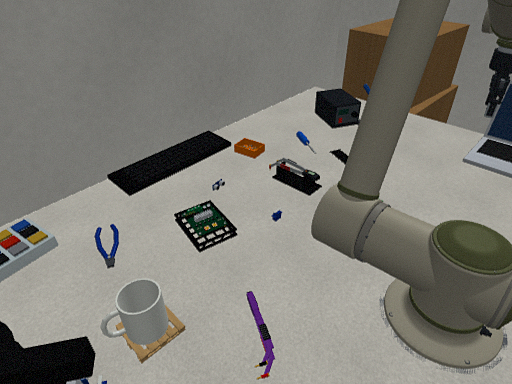

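View pics/a_top.png

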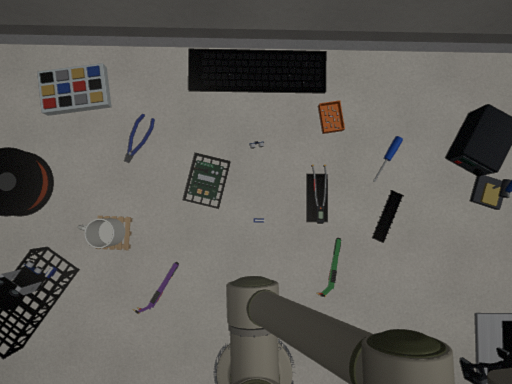

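View pics/a_wrist.png

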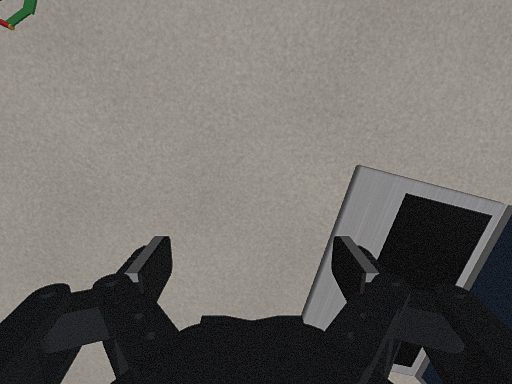

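Run:
```python
import cv2,numpy as np
t=cv2.imread("pics/a_top.png"); s=cv2.imread("pics/a_side.png")
a=cv2.resize(t[155:235,285:345],None,fx=7,fy=7,interpolation=cv2.INTER_CUBIC)
b=cv2.resize(t[140:220,170:240],None,fx=7,fy=7,interpolation=cv2.INTER_CUBIC)
cv2.imwrite("pics/b_top.png",cv2.resize(np.hstack([a[:560],b[:560]]),None,fx=.85,fy=.85))
a=cv2.resize(s[145:205,260:330],None,fx=5,fy=5,interpolation=cv2.INTER_CUBIC)
b=cv2.resize(s[195:255,170:240],None,fx=5,fy=5,interpolation=cv2.INTER_CUBIC)
cv2.imwrite("pics/b_side.png",np.hstack([a,b]))
```

```text
(no output)
```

View pics/b_top.png

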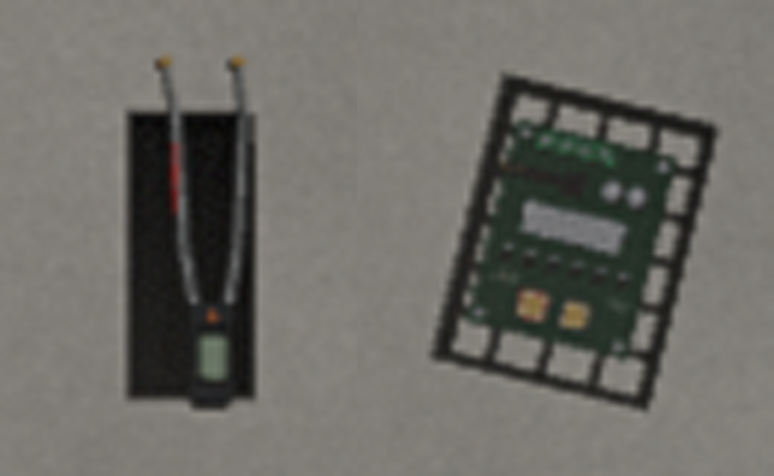

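View pics/b_side.png

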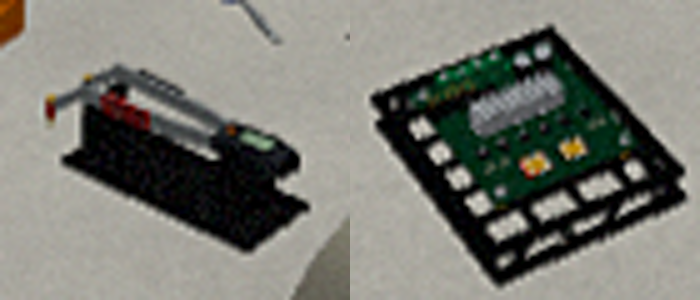

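```bash
cat > h.py <<'E'
import numpy as np,cv2
from scipy.spatial.transform import Rotation as R
def ray(ci,uv):
    f=192/np.tan(np.radians(ci["vertical_fov"])/2)
    d=np.array([(uv[0]-ci["cx"])/f,(uv[1]-ci["cy"])/f,1.])
    d=np.array(ci["rotation"])@d
    return np.array(ci["eye"]),d/np.linalg.norm(d)
def onz(ci,uv,z):
    e,d=ray(ci,uv); return e+d*(z-e[2])/d[2]
def tri(obs):
    A=np.zeros((3,3));b=np.zeros(3);L=[]
    for ci,uv in obs:
        e,d=ray(ci,uv);P=np.eye(3)-np.outer(d,d);A+=P;b+=P@e;L.append((e,P))
    x=np.linalg.solve(A,b); return x,[float(np.linalg.norm(P@(x-e))) for e,P in L]
def proj(ci,p):
    f=192/np.tan(np.radians(ci["vertical_fov"])/2)
    c=np.array(ci["rotation"]).T@(np.asarray(p)-np.array(ci["eye"]))
    return np.array([ci["cx"]+f*c[0]/c[2],ci["cy"]+f*c[1]/c[2]])
def down(yaw):
    # tool x down; tool -z (camera side) along yaw
    c,s=np.cos(np.radians(yaw)),np.sin(np.radians(yaw))
    return np.array([[0,s,-c],[0,-c,-s],[-1,0,0]])
def togo(s,pos,yaw=None):
    d=(np.asarray(pos)-s["position"])*100
    r=np.zeros(3)
    if yaw is not None: r=R.from_matrix(down(yaw)@np.array(s["tool_rot"]).T).as_rotvec()
    return np.round(d,2),np.round(r,4)
def save(n,im,fn,crop=None,k=1):
    im=im[:,:,::-1]
    if crop: x0,y0,x1,y1=crop; im=im[y0:y1,x0:x1]
    cv2.imwrite(fn,cv2.resize(im,None,fx=k,fy=k,interpolation=cv2.INTER_CUBIC))
E
python3 - <<'E'
from rig import env
from h import *
T=env.camera_info("top");S=env.camera_info("side")
k=1/(7*.85)
top=lambda x,y,o:(o[0]+x*k,o[1]+y*k)
oa=(285,155); 
bo=lambda x,y:(170+(x-357)*k,140+y*k)
print("tips top z=.012",onz(T,top(165,63,oa),.012),onz(T,top(237,63,oa),.012))
print("rear",onz(T,top(210,405,oa),.055))
ca=lambda x,y:(260+x/5,145+y/5); cb=lambda x,y:(170+(x-350)/5,195+y/5)
print("red tip",tri([(T,top(165,63,oa)),(S,ca(50,110))]))
print("black tip",tri([(T,top(237,63,oa)),(S,ca(88,78))]))
print("display",tri([(T,top(214,358,oa)),(S,ca(258,142))]))
print("padred",tri([(T,bo(533,303)),(S,cb(536,164))]))
print("padblk",tri([(T,bo(575,316)),(S,cb(572,149))]))
E
```

```text
tips top z=.012 [ 0.62272048 -0.17467208  0.012     ] [ 0.62316709 -0.212103    0.012     ]
rear [ 0.44701361 -0.18910351  0.055     ]
red tip (array([ 0.62133909, -0.17168868,  0.02581548]), [0.0007610528873414734, 0.0007610528873414764])
black tip (array([ 0.61995015, -0.20716148,  0.03503938]), [6.084561340204033e-05, 6.0845613402003024e-05])
display (array([ 0.47055487, -0.19030685,  0.05757677]), [0.0004892991322145533, 0.0004892991322144079])
padred (array([0.53937382, 0.16903107, 0.03242293]), [2.3277942892520807e-06, 2.3277942891841406e-06])
padblk (array([0.53354025, 0.14833636, 0.03274014]), [0.0007537329917291336, 0.0007537329917291149])
```

Call:
play_rows --travel '[[2.7,2.85,-0.2],[2.7,2.85,-0.2],[2.7,2.85,-0.2],[2.7,2.85,-0.2],[2.7,2.85,-0.2],[2.7,2.85,-0.2],[2.7,2.85,-0.2],[2.7,2.85,-0.2],[2.7,2.85,-0.2],[2.7,2.85,-0.2],[2.7,2.85,-0.2],[2.7,2.85,-0.2]]' --rotation '[[0,0,-0.02],[0,0,-0.02],[0,0,-0.02],[0,0,-0.02],[0,0,-0.02],[0,0,-0.02],[0,0,-0.02],[0,0,-0.02],[0,0,-0.02],[0,0,-0.02],[0,0,-0.02],[0,0,-0.02]]' --claw '[8.5,8.5,8.5,8.5,8.5,8.5,8.5,8.5,8.5,8.5,8.5,8.5]'

```text
time_s: 1.15
position: [0.4674, -0.1766, 0.2033]
tool_rot: [[-0.002, -0.011, -1.0], [0.003, -1.0, 0.011], [-1.0, -0.003, 0.002]]
ft_force: [0.7, -1.8, 0.1]
grip_width: 0.0848
```

Run:
```python
from rig import env
from h import *
import pickle
s=env.observe();print(s["time_s"],np.round(s["position"],4),np.round(s["tool_rot"],3).tolist(),togo(s,[.47,-.19,.2],2))
ci=env.camera_info("wrist");im=env.get_image("wrist")
pickle.dump((ci,im),open("w1.pkl","wb"));save("",im,"pics/w1.png",k=1.5)
```

```text
1.15 [ 0.4674 -0.1766  0.2033] [[-0.002, -0.011, -1.0], [0.003, -1.0, 0.011], [-1.0, -0.003, 0.002]] (array([ 0.26, -1.34, -0.33]), array([-0.0032, -0.0016,  0.0455]))
```

View pics/w1.png

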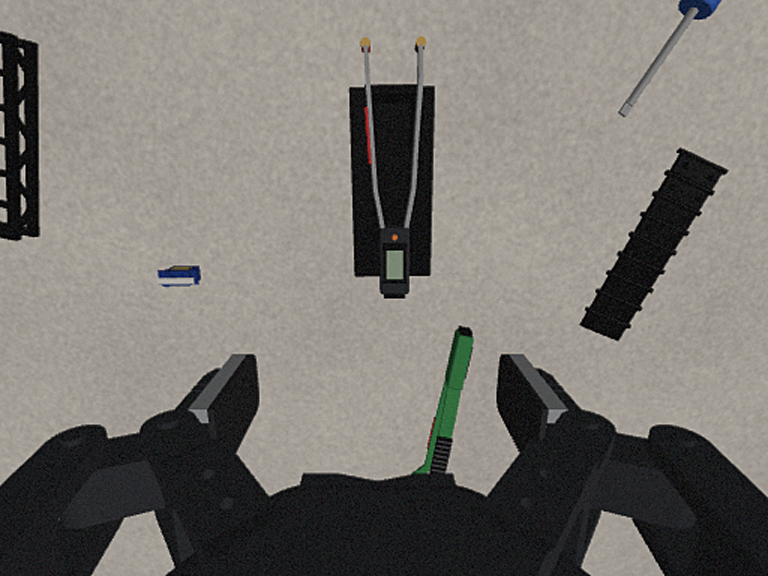

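Call:
play_rows --travel '[[1.6,-0.35,-0.8],[1.6,-0.35,-0.8],[1.6,-0.35,-0.8],[1.6,-0.35,-0.8],[0,0,0]]' --rotation '[[0,0,0.01],[0,0,0.01],[0,0,0.01],[0,0,0.01],[0,0,0]]' --claw '[8.5,8.5,8.5,8.5,8.5]'

```text
time_s: 1.62
position: [0.5393, -0.1803, 0.1686]
tool_rot: [[-0.001, 0.044, -0.999], [0.007, -0.999, -0.044], [-1.0, -0.007, 0.001]]
ft_force: [-0.8, 0.7, -0.5]
grip_width: 0.0847
```

Run:
```python
from rig import env
from h import *
import pickle
s=env.observe();print(s["time_s"],np.round(s["position"],4))
ci=env.camera_info("wrist");im=env.get_image("wrist")
pickle.dump((ci,im),open("w2.pkl","wb"));save("",im,"pics/w2.png",k=1.5)
_,im1=pickle.load(open("w1.pkl","rb"));save("",im1,"pics/w1c.png",(220,15,300,205),4)
```

```text
1.6167 [ 0.5393 -0.1803  0.1686]
```

View pics/w2.png

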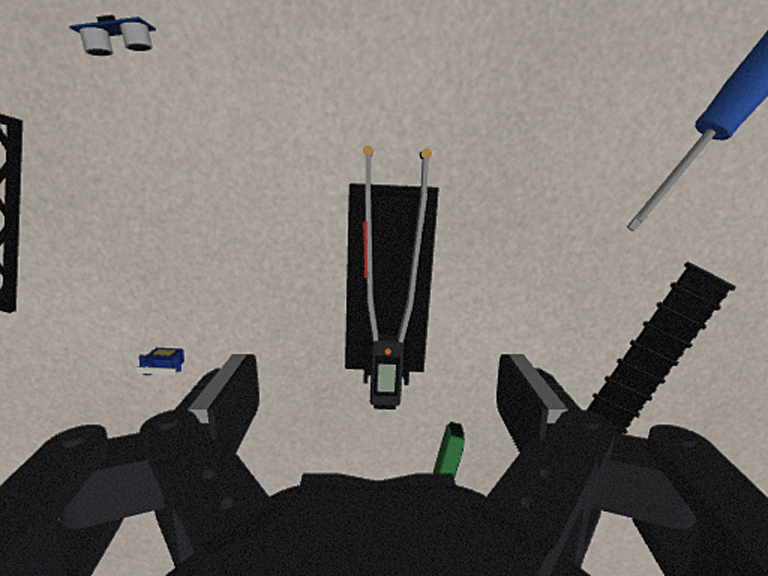

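View pics/w1c.png

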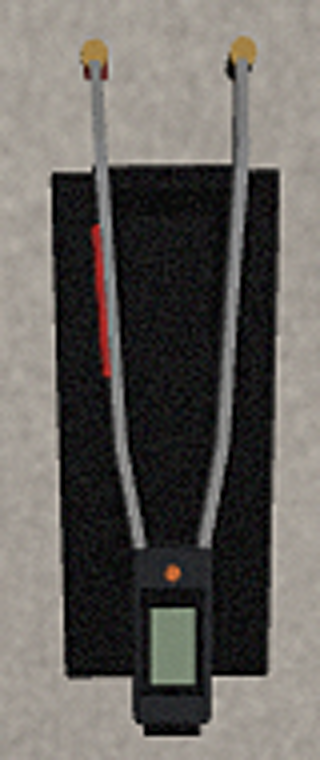

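```bash
cat > feat.py <<'E'
from h import *
def feats(im,box):
    x0,y0,x1,y1=box
    hsv=cv2.cvtColor(im,cv2.COLOR_RGB2HSV)
    out={}
    def comps(lo,hi,amin):
        m=cv2.inRange(hsv,lo,hi); k=np.zeros_like(m);k[y0:y1,x0:x1]=m[y0:y1,x0:x1]
        n,l,st,c=cv2.connectedComponentsWithStats(k)
        return [(c[i].round(2).tolist(),st[i].tolist()) for i in range(1,n) if st[i][4]>=amin]
    out["gold"]=comps((15,90,90),(26,255,255),6)
    out["red"]=comps((0,150,90),(5,255,255),10)+comps((174,150,90),(180,255,255),10)
    out["orange"]=comps((6,140,110),(14,255,255),4)
    out["disp"]=comps((40,25,90),(80,120,255),40)
    return out
E
python3 - <<'E'
from feat import *
import pickle
c1,i1=pickle.load(open("w1.pkl","rb"));c2,i2=pickle.load(open("w2.pkl","rb"))
f1=feats(i1,(220,15,300,205));f2=feats(i2,(220,90,300,275))
print(f1);print(f2)
g1=sorted([a[0] for a in f1["gold"]]);g2=sorted([a[0] for a in f2["gold"]])
P={}
for n,a,b in [("goldL",g1[0],g2[0]),("goldR",g1[-1],g2[-1])]+[(k,f1[k][0][0],f2[k][0][0]) for k in ("red","orange","disp")]:
    try:
        P[n],e=tri([(c1,a),(c2,b)]);print(n,P[n].round(4),np.round(e,4))
    except Exception as ex: print(n,ex)
E
```

```text
{'gold': [([243.12, 27.55], [240, 25, 7, 7, 33]), ([280.42, 27.03], [277, 24, 7, 7, 31])], 'red': [([244.84, 89.62], [243, 71, 5, 38, 63])], 'orange': [([262.75, 157.67], [261, 156, 4, 4, 12])], 'disp': [([263.0, 176.0], [258, 167, 11, 19, 209])]}
{'gold': [([244.75, 99.75], [242, 97, 7, 7, 32]), ([284.0, 101.76], [281, 99, 7, 7, 34])], 'red': [([243.24, 167.43], [242, 148, 3, 37, 63])], 'orange': [([258.25, 233.67], [257, 232, 4, 4, 12])], 'disp': [([257.29, 251.34], [252, 243, 12, 18, 206])]}
goldL [ 0.6227 -0.1693  0.0347] [0.0001 0.0001]
goldR [ 0.6225 -0.2073  0.0356] [0. 0.]
red [ 0.5612 -0.1708  0.0605] [0.0001 0.0001]
orange [ 0.493  -0.1886  0.0577] [0. 0.]
disp [ 0.473  -0.1887  0.0576] [0.0002 0.0002]
```

Run:
```python
from rig import env
from h import *
s=env.observe();print(s["position"],togo(s,[.5616,-.1884,.028],0.0))
```

```text
[ 0.53828334 -0.18002149  0.16922476] (array([  2.33,  -0.84, -14.12]), array([-0.0068, -0.0016, -0.0439]))
```

Call:
play_rows --travel '[[0.5,-0.2,-1.5],[0.6,-0.22,-2.0],[0.6,-0.22,-2.0],[0.6,-0.2,-2.0],[0,0,-1.0],[0,0,0]]' --rotation '[[-0.002,0,-0.011],[-0.002,0,-0.011],[-0.002,0,-0.011],[-0.001,0,-0.011],[0,0,0],[0,0,0]]' --claw '[8.0,7.5,7.0,6.5,6.0,6.0]'

```text
time_s: 2.17
position: [0.5586, -0.1888, 0.0847]
tool_rot: [[0.001, -0.004, -1.0], [-0.003, -1.0, 0.004], [-1.0, 0.003, -0.001]]
ft_force: [-0.4, -0.6, 1.2]
grip_width: 0.0604
```

Run:
```python
from rig import env
from feat import *
import pickle
s=env.observe();print(s["time_s"],s["position"],s["grip_width"],togo(s,[.5616,-.1884,.028],0.0))
ci=env.camera_info("wrist");im=env.get_image("wrist")
pickle.dump((ci,im),open("w3.pkl","wb"));save("",im,"pics/w3.png",k=1.5)
f=feats(im,(200,60,320,384));print(f)
for a in f["gold"]: print(onz(ci,a[0],.0335))
```

```text
2.1667 [ 0.55858356 -0.18882635  0.08470694] 0.06041637466099044 (array([ 0.3 ,  0.04, -5.67]), array([0.0026, 0.0005, 0.004 ]))
{'gold': [([277.42, 123.07], [273, 119, 10, 10, 67]), ([222.38, 123.71], [218, 120, 10, 9, 68])], 'red': [([224.1, 216.4], [221, 190, 8, 53, 141])], 'orange': [([251.25, 305.17], [249, 303, 6, 5, 24])], 'disp': [([251.98, 317.78], [244, 316, 16, 4, 49])]}
[ 0.62269384 -0.20729439  0.0335    ]
[ 0.6224338  -0.16906697  0.0335    ]
```

View pics/w3.png

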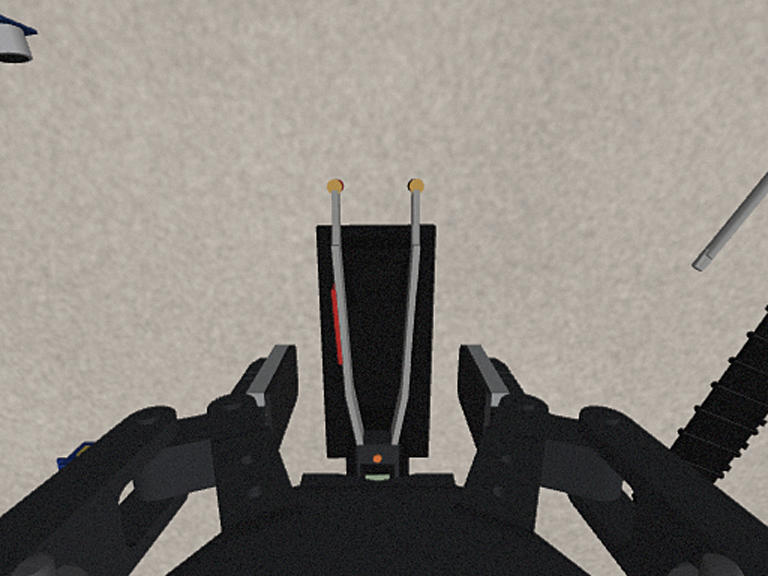

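Call:
play_rows --travel '[[0.15,0,-1.5],[0.15,0,-1.5],[0,0,-1.5],[0,0,-0.9],[0,0,-0.25],[0,0,0]]' --rotation '[[0.001,0,0.002],[0.001,0,0.002],[0,0,0],[0,0,0],[0,0,0],[0,0,0]]' --claw '[6,6,6,6,6,6]' --squeeze 40

```text
time_s: 2.72
position: [0.5626, -0.1906, 0.0363]
tool_rot: [[0.012, 0.001, -1.0], [-0.007, -1.0, -0.001], [-1.0, 0.007, -0.012]]
ft_force: [-0.6, 0.4, 0.2]
grip_width: 0.0598
```

Run:
```python
from rig import env
from h import *
s=env.observe();print(s["time_s"],s["position"],s["grip_width"],s["ft_force"],togo(s,[.5616,-.1884,.028],0.0))
im=env.get_image("wrist");save("",im,"pics/w4.png",k=1)
im=env.get_image("side");save("",im,"pics/s4.png",(230,120,350,210),6)
```

```text
2.7167 [ 0.56263292 -0.19055789  0.03632166] 0.05981946478280427 [-0.62623061  0.38126357  0.15211881] (array([-0.1 ,  0.22, -0.83]), array([ 0.0072,  0.0119, -0.0006]))
```

View pics/w4.png

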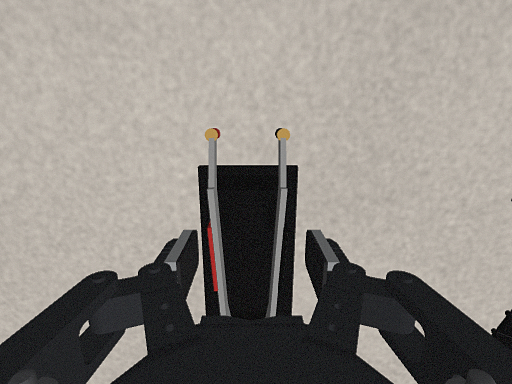

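View pics/s4.png

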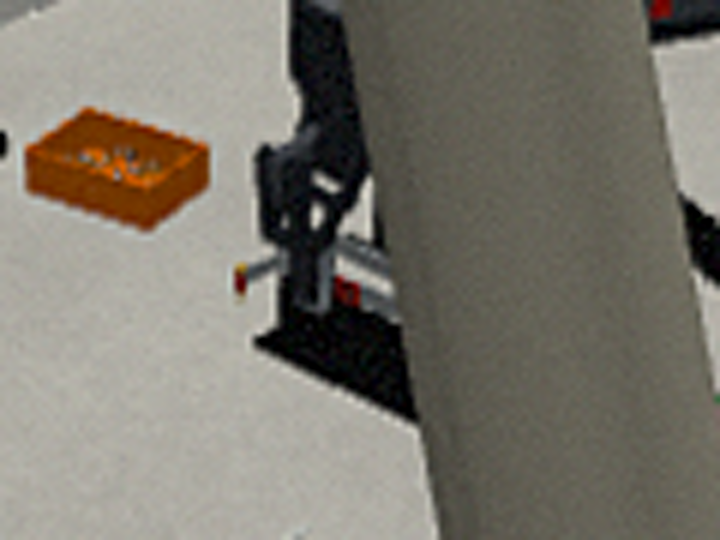

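Call:
play_rows --travel '[[-0.05,0.11,-0.4],[-0.05,0.11,-0.4],[0,0,-0.1],[0,0,0]]' --rotation '[[0.0035,0.006,0],[0.0035,0.006,0],[0,0,0],[0,0,0]]' --claw '[6,6,6,5]'

```text
time_s: 3.15
position: [0.5628, -0.1888, 0.0295]
tool_rot: [[0.003, 0.001, -1.0], [-0.002, -1.0, -0.001], [-1.0, 0.002, -0.003]]
ft_force: [0.8, 0.7, 0.5]
grip_width: 0.0506
```

Run:
```python
from rig import env
from h import *
s=env.observe();print(s["time_s"],s["position"],s["grip_width"],s["ft_force"],togo(s,[.5616,-.1884,.028],0.0))
```

```text
3.15 [ 0.56276232 -0.18879256  0.02947269] 0.050589808369801134 [0.75386941 0.68348717 0.4747483 ] (array([-0.12,  0.04, -0.15]), array([ 0.002 ,  0.0031, -0.0007]))
```

Good. Close to 3.6 cm, then to about 3.1 cm before lifting.

Call:
play_rows --travel '[[-0.1,0.03,-0.1],[0,0,0],[0,0,0],[0,0,0],[0,0,0],[0,0,0]]' --rotation '[[0.002,0.003,0],[0,0,0],[0,0,0],[0,0,0],[0,0,0],[0,0,0]]' --claw '[4.2,3.7,3.4,3.1,3.1,3.1]' --squeeze 40

```text
time_s: 3.65
position: [0.5622, -0.1884, 0.0292]
tool_rot: [[0.001, 0.001, -1.0], [-0.0, -1.0, -0.001], [-1.0, 0.0, -0.001]]
ft_force: [0.4, 1.5, 1.7]
grip_width: 0.0311
```

Run:
```python
from rig import env
from feat import *
s=env.observe();print(s["time_s"],s["position"],s["grip_width"],s["ft_force"],togo(s,[.5616,-.1884,.028],0.0))
ci=env.camera_info("wrist")
im=env.get_image("wrist");save("",im,"pics/w5.png",k=1.5)
f=feats(im,(180,60,330,384));print(f)
for a in f["gold"]: print(onz(ci,a[0],.0345))
```

```text
3.65 [ 0.56220182 -0.1884294   0.02918438] 0.031085767486162454 [0.37019147 1.4922522  1.66320278] (array([-0.06,  0.  , -0.12]), array([ 0.0003,  0.0012, -0.001 ]))
{'gold': [([224.93, 132.89], [218, 127, 14, 13, 123]), ([277.48, 132.87], [271, 127, 14, 14, 131])], 'red': [([221.17, 264.03], [218, 232, 7, 67, 268])], 'orange': [([232.0, 133.5], [232, 132, 1, 4, 4])], 'disp': []}
[ 0.62304379 -0.17517481  0.0345    ]
[ 0.62306592 -0.20126139  0.0345    ]
```

View pics/w5.png

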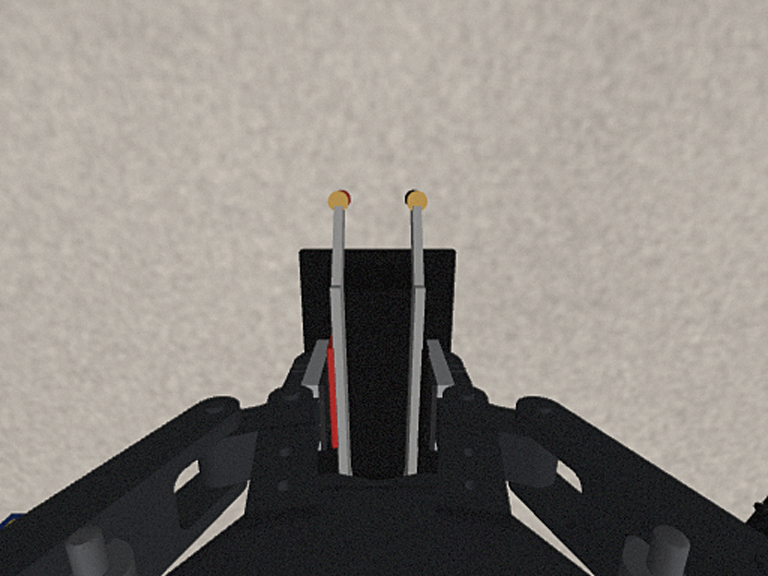

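Call:
play_rows --travel '[[0,0,0.3],[0,0,0.8],[0,0,1.2],[0,0,1.6],[0,0,1.8],[0,0,1.8],[0,0,1.8],[0,0,1.2],[0,0,0.5],[0,0,0]]' --rotation '[[0,0,0],[0,0,0],[0,0,0],[0,0,0],[0,0,0],[0,0,0],[0,0,0],[0,0,0],[0,0,0],[0,0,0]]' --claw '[3.1,3.1,3.1,3.1,3.1,3.1,3.1,3.1,3.0,2.9]' --squeeze 40

```text
time_s: 4.53
position: [0.5601, -0.1878, 0.1471]
tool_rot: [[-0.002, 0.001, -1.0], [0.001, -1.0, -0.001], [-1.0, -0.001, 0.002]]
ft_force: [-0.1, -0.2, -0.8]
grip_width: 0.0291
```

Run:
```python
from rig import env
from feat import *
import pickle
s=env.observe();print(s["time_s"],s["position"],s["grip_width"],s["ft_force"],togo(s,[.5616,-.1884,.13],0.0))
ci=env.camera_info("wrist")
im=env.get_image("wrist");save("",im,"pics/w6.png",k=1.5)
f=feats(im,(180,60,330,384));print(f)
T=env.get_image("top");save("",T,"pics/t6.png",(150,100,370,270),3)
S=env.get_image("side");save("",S,"pics/s6.png",(200,80,350,200),5)
```

```text
4.5333 [ 0.56013593 -0.18779016  0.14706304] 0.02909235017917691 [-0.06222362 -0.1594531  -0.82086121] (array([ 0.15, -0.06, -1.71]), array([-0.0008, -0.002 , -0.0007]))
{'gold': [([228.1, 132.87], [222, 127, 13, 14, 125]), ([274.36, 132.82], [268, 127, 14, 13, 129])], 'red': [([223.18, 262.33], [220, 225, 7, 73, 264])], 'orange': [([235.0, 133.5], [235, 132, 1, 4, 4])], 'disp': []}
```

View pics/w6.png

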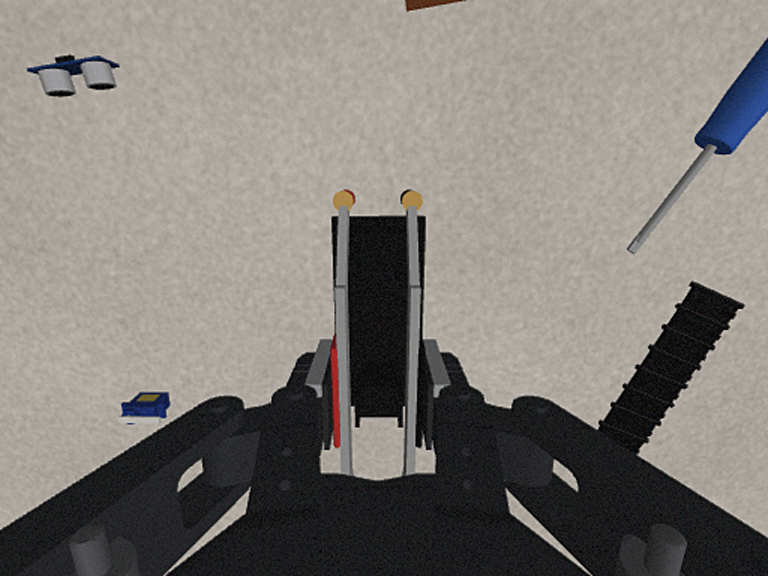

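View pics/s6.png

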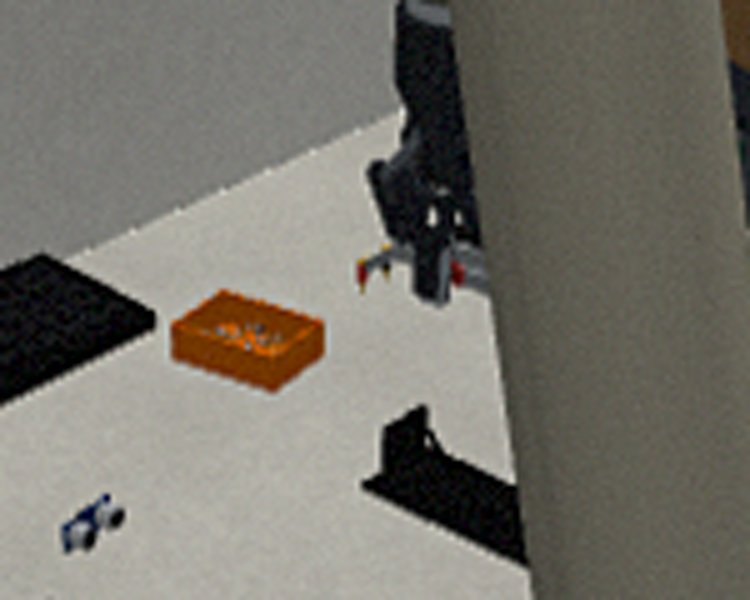

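View pics/t6.png

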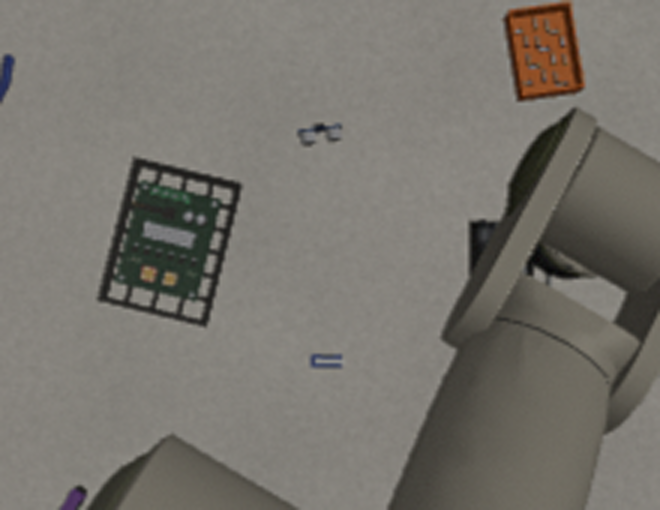

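Call:
play_rows --travel '[[-0.3,1.0,0],[-0.7,2.2,0],[-0.9,3.2,0],[-1.0,3.6,0],[-1.0,3.6,0],[-1.0,3.6,0],[-1.0,3.6,0],[-1.0,3.6,0],[-1.0,3.6,0],[-1.0,3.6,0],[-1.0,3.0,0],[-0.6,1.8,0]]' --rotation '[[0,0,-0.008],[0,0,-0.018],[0,0,-0.025],[0,0,-0.025],[0,0,-0.025],[0,0,-0.025],[0,0,-0.025],[0,0,-0.025],[0,0,-0.025],[0,0,-0.025],[0,0,-0.02],[0,0,-0.012]]' --claw '[2.9,2.9,2.9,2.9,2.9,2.9,2.9,2.9,2.9,2.9,2.9,2.9]'

```text
time_s: 5.68
position: [0.4382, 0.1932, 0.1344]
tool_rot: [[-0.023, -0.279, -0.96], [0.01, -0.96, 0.279], [-1.0, -0.003, 0.025]]
ft_force: [0.4, -0.6, -0.6]
grip_width: 0.0292
```

Call:
play_rows --travel '[[0,0.3,0],[0,0,0],[0,0,0]]' --rotation '[[0,0,0],[0,0,0],[0,0,0]]' --claw '[2.9,2.9,2.9]'

```text
time_s: 5.93
position: [0.4342, 0.1999, 0.1328]
tool_rot: [[-0.027, -0.273, -0.962], [0.01, -0.962, 0.273], [-1.0, -0.002, 0.029]]
ft_force: [-0.1, -0.6, -1.2]
grip_width: 0.0289
```

Run:
```python
from rig import env
from feat import *
import pickle
s=env.observe();print(s["time_s"],s["position"],s["grip_width"],s["ft_force"],np.round(s["tool_rot"],4).tolist(),togo(s,[.453,.18,.14],-14.5))
ci=env.camera_info("wrist")
im=env.get_image("wrist");save("",im,"pics/w7.png",k=1.5)
pickle.dump((ci,im,s),open("w7.pkl","wb"))
f=feats(im,(150,10,380,384));print(f)
```

```text
5.9333 [0.43417863 0.199941   0.13277502] 0.028902336494786296 [-0.07194803 -0.62897655 -1.18001277] [[-0.0272, -0.2731, -0.9616], [0.0096, -0.962, 0.2729], [-0.9996, -0.0018, 0.0288]] (array([ 1.88, -1.99,  0.72]), array([-0.0093, -0.0273,  0.0235]))
{'gold': [([250.48, 59.46], [245, 53, 12, 14, 163]), ([277.46, 58.04], [272, 52, 12, 14, 157]), ([228.13, 132.92], [222, 127, 13, 14, 126]), ([274.31, 132.81], [268, 127, 14, 13, 130])], 'red': [([244.12, 53.65], [242, 51, 9, 10, 17]), ([258.79, 63.29], [257, 57, 3, 12, 14]), ([223.18, 262.27], [220, 224, 7, 74, 260])], 'orange': [([235.0, 133.5], [235, 132, 1, 4, 4])], 'disp': []}
```

View pics/w7.png

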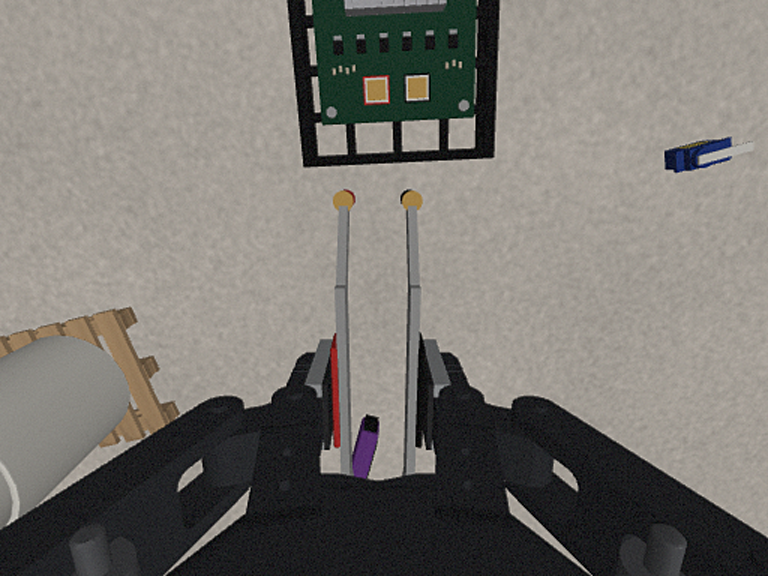

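Call:
play_rows --travel '[[0.6,-0.7,0.2],[0.6,-0.7,0.2],[0.5,-0.5,0.2],[0,0,0],[0,0,0]]' --rotation '[[-0.003,-0.009,0.008],[-0.003,-0.009,0.008],[-0.003,-0.009,0.007],[0,0,0],[0,0,0]]' --claw '[2.9,2.9,2.9,2.9,2.9]'

```text
time_s: 6.4
position: [0.4552, 0.1743, 0.1392]
tool_rot: [[0.003, -0.255, -0.967], [-0.002, -0.967, 0.255], [-1.0, 0.001, -0.003]]
ft_force: [-0.5, -0.4, 0.2]
grip_width: 0.0293
```

Run:
```python
from rig import env
from feat import *
import pickle
s=env.observe();print(s["time_s"],s["position"],s["grip_width"],s["ft_force"],np.round(s["tool_rot"],4).tolist(),togo(s,[.453,.18,.14],-14.5))
c2=env.camera_info("wrist")
i2=env.get_image("wrist");save("",i2,"pics/w8.png",k=1.5)
pickle.dump((c2,i2,s),open("w8.pkl","wb"))
f2=feats(i2,(150,10,380,384));print(f2)
c1,i1,s1=pickle.load(open("w7.pkl","rb"));f1=feats(i1,(150,10,380,384))
pick=lambda f:sorted([g[0] for g in f["gold"] if g[0][1]<122])
g1,g2=pick(f1),pick(f2)
T=env.camera_info("top")
P=[]
for a,b in zip(g1,g2):
    print(tri([(c1,a),(c2,b)]),onz(c1,a,.032),onz(c2,b,.032)); P.append(onz(c2,b,.032))
d=P[0]-P[1];print(np.linalg.norm(d),np.degrees(np.arctan2(-d[0],d[1])))
```

```text
6.4 [0.45517603 0.17426742 0.13924019] 0.029320710202203705 [-0.5492303  -0.40136429  0.1544807 ] [[0.0031, -0.2551, -0.9669], [-0.0016, -0.9669, 0.2551], [-1.0, 0.0008, -0.0034]] (array([-0.22,  0.57,  0.08]), array([0.0016, 0.0031, 0.0049]))
{'gold': [([191.17, 11.5], [190, 10, 3, 4, 6]), ([255.78, 98.41], [250, 93, 12, 12, 137]), ([230.38, 99.53], [225, 94, 12, 12, 135]), ([228.13, 132.92], [222, 127, 13, 14, 126]), ([274.29, 132.76], [268, 127, 14, 13, 131])], 'red': [([235.85, 92.62], [231, 91, 8, 7, 13]), ([223.11, 261.64], [220, 224, 7, 74, 263])], 'orange': [([235.0, 133.5], [235, 132, 1, 4, 4])], 'disp': []}
(array([0.51009131, 0.16818843, 0.28957085]), [0.01459728915054466, 0.014597289150544646]) [0.5403315  0.17064749 0.032     ] [0.6130371  0.18272818 0.032     ]
(array([0.52746853, 0.16360326, 0.13337475]), [0.005293841563941818, 0.00529384156394169]) [0.53536225 0.14937485 0.032     ] [0.54016066 0.17067714 0.032     ]
0.07386611398391817 -80.61038873995165
```

View pics/w8.png

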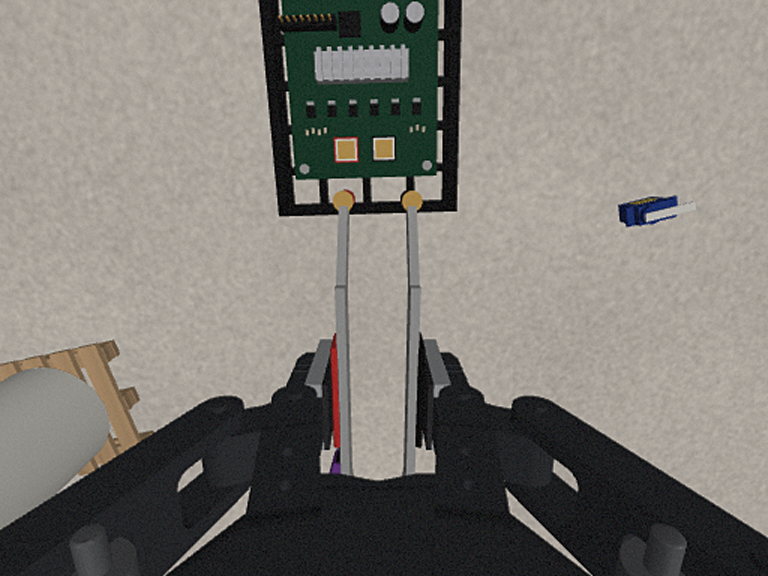

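Run:
```python
from feat import *
import pickle
c1,i1,s1=pickle.load(open("w7.pkl","rb"));c2,i2,s2=pickle.load(open("w8.pkl","rb"))
pick=lambda i:sorted([g[0] for g in feats(i,(150,10,380,384))["gold"] if g[0][1]<122 and g[1][4]>80])
g1,g2=pick(i1),pick(i2);P=[]
for a,b in zip(g1,g2):
    print(tri([(c1,a),(c2,b)]),onz(c1,a,.032).round(4),onz(c2,b,.032).round(4)); P.append((onz(c2,b,.032)+onz(c1,a,.032))/2)
d=P[0]-P[1];yaw=np.degrees(np.arctan2(-d[0],d[1]));print(np.linalg.norm(d),yaw)
# board yaw from carrier / board edge: green board bottom edge
for c,i,nm in((c1,i1,1),(c2,i2,2)):
    hsv=cv2.cvtColor(i,cv2.COLOR_RGB2HSV);m=cv2.inRange(hsv,(55,80,20),(90,255,140));m[125:]=0;m[:,:150]=0;m[:,340:]=0
    rows=[]
    L=[];Rr=[]
    for y in range(0,118):
        x=np.where(m[y])[0]
        if len(x)>60: L.append((x[0],y));Rr.append((x[-1],y))
    for E in (L,Rr):
        W=np.array([onz(c,e,.032)[:2] for e in E]); v=np.polyfit(W[:,0],W[:,1],1)
        res=abs(W[:,1]-np.polyval(v,W[:,0]));k=res<2*np.median(res)+1e-4;v=np.polyfit(W[k,0],W[k,1],1)
        print(nm,"edge yaw",np.degrees(np.arctan(v[0])),len(E))
# caps in tool frame
ci,s=c2,s2
for z in (.023,): 
    pass
Rt=np.array(s["tool_rot"]);p=np.array(s["position"])
for uv in ([228.13,132.92],[274.3,132.78]):
    w=onz(ci,uv,p[2]+.0345-.0292); print("cap in tool",(Rt.T@(w-p)).round(4))
```

```text
(array([0.54012414, 0.1706534 , 0.03308733]), [5.7290035823151786e-05, 5.7290035823127866e-05]) [0.5403 0.1706 0.032 ] [0.5402 0.1707 0.032 ]
(array([0.5356467 , 0.14891759, 0.02899248]), [0.0001278218871362287, 0.00012782188713660395]) [0.5354 0.1494 0.032 ] [0.5354 0.1489 0.032 ]
0.022052481376706644 -12.774691658406574
1 edge yaw -12.950188120293845 71
1 edge yaw -12.896035649111276 71
2 edge yaw -12.880575503316695 82
2 edge yaw -13.366452015460366 82
cap in tool [-0.0051 -0.0115 -0.0608]
cap in tool [-0.0051  0.0114 -0.0609]
```

Call:
play_rows --travel '[[0.4,0,-0.7],[0.5,0,-1.2],[0.5,0,-1.4],[0.5,0,-1.3],[0.3,0,-0.8],[0.1,0,-0.3],[0,0,0],[0,0,0]]' --rotation '[[0,0,0.006],[0,0,0.007],[0,0,0.007],[0,0,0.006],[0,0,0.005],[0,0,0],[0,0,0],[0,0,0]]' --claw '[2.88,2.88,2.88,2.88,2.88,2.88,2.88,2.88]'

```text
time_s: 7.12
position: [0.4797, 0.1746, 0.0778]
tool_rot: [[0.003, -0.222, -0.975], [-0.001, -0.975, 0.222], [-1.0, 0.0, -0.003]]
ft_force: [-0.2, 0.2, -1.4]
grip_width: 0.029
```

```bash
cat > chk.py <<'E'
from rig import env
from feat import *
import pickle,sys
n=sys.argv[1];z=float(sys.argv[2])
s=env.observe();print(s["time_s"],np.round(s["position"],4),round(s["grip_width"],5),np.round(s["ft_force"],2),togo(s,[.4785,.1735,z],-12.9))
c=env.camera_info("wrist");i=env.get_image("wrist");save("",i,f"pics/w{n}.png",(150,40,350,190),4)
g=feats(i,(150,40,380,240))["gold"]
for a in g: print(a, onz(c,a[0],s["position"][2]+.0053).round(4), onz(c,a[0],.032).round(4))
S=env.get_image("side");save("",S,f"pics/s{n}.png",(160,170,270,260),6)
pickle.dump((c,i,s),open(f"w{n}.pkl","wb"))
E
python3 chk.py 9 .075
```

```text
7.1167 [0.4797 0.1746 0.0778] 0.02897 [-0.22  0.19 -1.38] (array([-0.12, -0.11, -0.28]), array([ 0.0011,  0.0031, -0.0013]))
([234.3, 130.85], [222, 123, 23, 17, 278]) [0.5419 0.1691 0.0831] [0.5401 0.1727 0.032 ]
([270.91, 130.48], [262, 123, 19, 17, 240]) [0.538  0.1514 0.0831] [0.5348 0.1484 0.032 ]
```

View pics/w9.png

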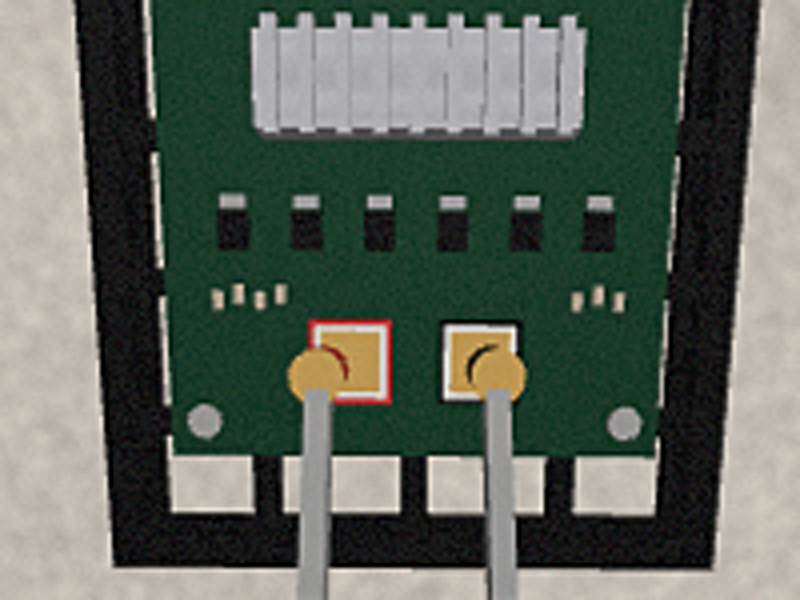

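View pics/s9.png

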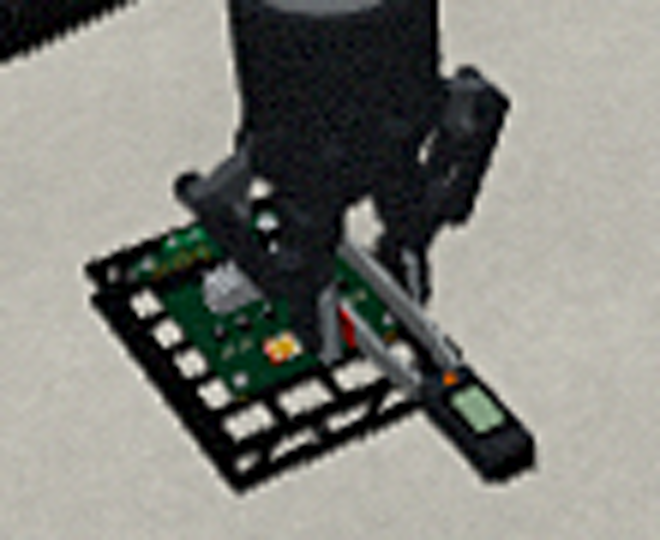

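Run:
```python
from feat import *
import pickle
c,i,s=pickle.load(open("w9.pkl","rb"))
p=np.array(s["position"])
# cap pixels in tool are constant (228.1..,132.9)
pr,pb=onz(c,(237.75,130.3),.032),onz(c,(270,130.3),.032)
cl,cr=onz(c,(228.9,132.9),p[2]+.0053),onz(c,(274.1,132.8),p[2]+.0053)
print(pr,pb,np.linalg.norm(pr-pb),cl,cr,np.linalg.norm(cl-cr))
print("shift",(pr+pb)/2-(cl+cr)/2, "yaw diff", [np.degrees(np.arctan2(-(d)[0],d[1])) for d in (pr-pb,cl-cr)])
```

```text
[0.53995127 0.17034854 0.032     ] [0.53507209 0.14896149 0.032     ] 0.021936545997391515 [0.54149017 0.17200141 0.08305689] [0.53654067 0.15008862 0.08305689] 0.022464819278388868
shift [-0.00150374 -0.00139    -0.05105689] yaw diff [np.float64(-12.851354125471712), np.float64(-12.72796914981919)]
```

Call:
play_rows --travel '[[-0.05,-0.05,-0.5],[-0.05,-0.05,-0.6],[-0.03,-0.03,-0.6],[0,0,-0.3],[0,0,0],[0,0,0]]' --rotation '[[0,0.001,0],[0,0.001,0],[0,0.001,0],[0,0,0],[0,0,0],[0,0,0]]' --claw '[2.88,2.88,2.88,2.88,2.88,2.88]'

```text
time_s: 7.72
position: [0.4783, 0.1733, 0.0575]
tool_rot: [[0.003, -0.222, -0.975], [-0.001, -0.975, 0.222], [-1.0, -0.0, -0.003]]
ft_force: [0.2, -0.2, 0.0]
grip_width: 0.0292
```

```bash
python3 chk.py 10 .0477
```

```text
7.7167 [0.4783 0.1733 0.0575] 0.02916 [ 0.24 -0.21  0.  ] (array([ 0.02,  0.02, -0.98]), array([ 0.0007,  0.0031, -0.0015]))
([232.47, 130.0], [223, 122, 19, 18, 274]) [0.5411 0.1687 0.0628] [0.5402 0.171  0.032 ]
([270.28, 130.13], [261, 122, 20, 18, 280]) [0.5369 0.1504 0.0628] [0.535  0.1487 0.032 ]
```

View pics/w10.png

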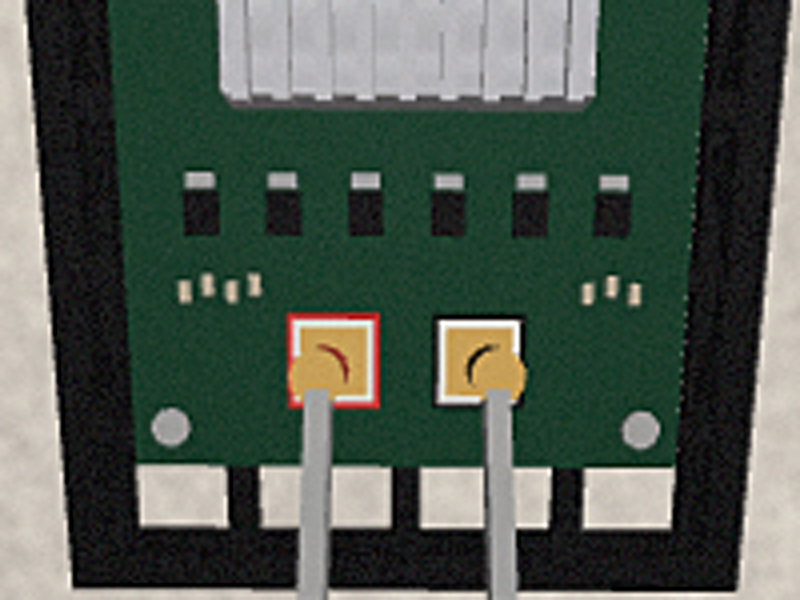

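View pics/s10.png

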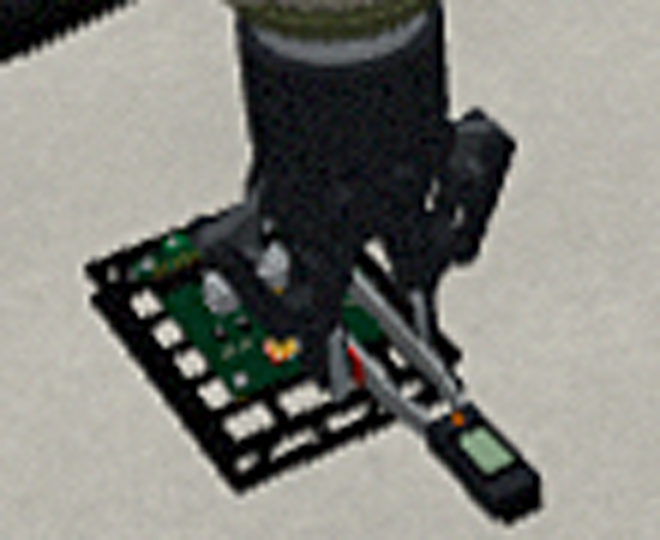

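Call:
play_rows --travel '[[0,0,-0.2],[0,0,-0.2],[0,0,-0.2],[0.02,0.02,-0.1],[0,0,0],[0,0,0]]' --rotation '[[0,0.001,0],[0,0.001,0],[0,0.001,0],[0,0,0],[0,0,0],[0,0,0]]' --claw '[2.88,2.88,2.88,2.88,2.88,2.88]'

```text
time_s: 8.32
position: [0.4791, 0.1737, 0.0504]
tool_rot: [[0.001, -0.222, -0.975], [-0.0, -0.975, 0.222], [-1.0, 0.0, -0.001]]
ft_force: [0.1, -0.5, 0.0]
grip_width: 0.0292
```

```bash
python3 chk.py 11 .0477
```

```text
8.3167 [0.4791 0.1737 0.0504] 0.02916 [ 0.06 -0.49  0.01] (array([-0.06, -0.02, -0.27]), array([ 0.0005,  0.0014, -0.0015]))
([232.71, 131.17], [223, 123, 19, 18, 278]) [0.5413 0.169  0.0557] [0.5404 0.1708 0.032 ]
([271.08, 130.98], [262, 123, 20, 18, 278]) [0.5371 0.1504 0.0557] [0.5356 0.149  0.032 ]
```

View pics/w11.png

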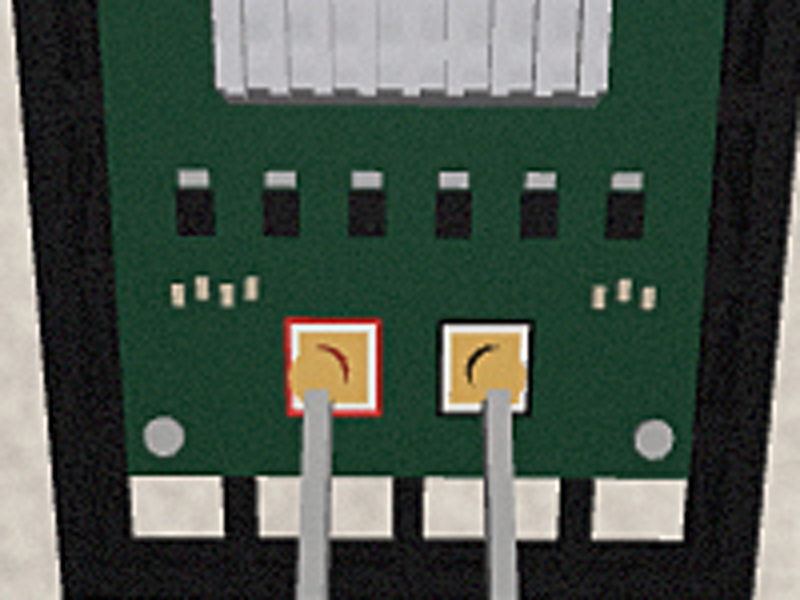

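Run:
```python
from feat import *
import pickle
c,i,s=pickle.load(open("w11.pkl","rb"))
p=np.array(s["position"])
pr,pb=onz(c,(233.3,131.7),.032),onz(c,(271.4,131.8),.032)
cl,cr=onz(c,(228.9,132.9),p[2]+.0053),onz(c,(274.1,132.8),p[2]+.0053)
print(pr,pb,np.linalg.norm(pr-pb),np.linalg.norm(cl-cr))
print("shift mm",1e3*((pr+pb)/2-(cl+cr)/2)[:2], 1e3*(pr-cl)[:2],1e3*(pb-cr)[:2])
```

```text
[0.54003743 0.17055717 0.032     ] [0.53505698 0.14895798 0.032     ] 0.022165958969263367 0.022440495462045233
shift mm [-0.8410944  -0.34695702] [-0.82025602 -0.49250375] [-0.86193278 -0.2014103 ]
```

Call:
play_rows --travel '[[-0.07,-0.03,0],[0,0,-0.1],[0,0,-0.1],[0,0,-0.1],[0,0,0],[0,0,0]]' --rotation '[[0,0.001,0],[0,0,0],[0,0,0],[0,0,0],[0,0,0],[0,0,0]]' --claw '[2.86,2.86,2.86,2.86,2.86,2.86]'

```text
time_s: 8.92
position: [0.4785, 0.1734, 0.0476]
tool_rot: [[0.001, -0.222, -0.975], [-0.0, -0.975, 0.222], [-1.0, 0.0, -0.001]]
ft_force: [0.2, -0.4, -0.3]
grip_width: 0.0291
```

```bash
python3 chk.py 12 .0473
python3 - <<'E'
from rig import env
import numpy as np
for k in range(6):
    env.get_image("side"); s=env.observe(); print(np.round(s["ft_force"],2),np.round(s["wrist_torque"],3),round(s["grip_width"],5),np.round(s["position"],4))
E
```

```text
8.9167 [0.4785 0.1734 0.0476] 0.02905 [ 0.2  -0.45 -0.3 ] (array([ 0.  ,  0.01, -0.03]), array([ 0.0003,  0.0013, -0.0015]))
([231.78, 130.12], [223, 122, 18, 18, 271]) [0.5413 0.169  0.0529] [0.5406 0.1707 0.032 ]
([270.5, 130.6], [262, 122, 19, 19, 284]) [0.5368 0.1504 0.0529] [0.5354 0.1492 0.032 ]
[-0.87  0.46 -0.51] [-0.027  0.024  0.032] 0.02889 [0.4785 0.1734 0.0476]
[-0.37  0.17  0.12] [ 0.031 -0.019 -0.008] 0.02894 [0.4785 0.1734 0.0476]
[ 0.4   0.43 -0.35] [0.016 0.022 0.033] 0.02881 [0.4785 0.1734 0.0476]
[ 0.08  0.09 -0.36] [0.054 0.029 0.015] 0.02853 [0.4785 0.1734 0.0476]
[ 0.33 -0.59  0.24] [ 0.017 -0.013  0.023] 0.02869 [0.4785 0.1734 0.0476]
[ 0.02 -0.42  0.28] [ 0.023 -0.015  0.031] 0.02877 [0.4785 0.1734 0.0476]
```

View pics/w12.png

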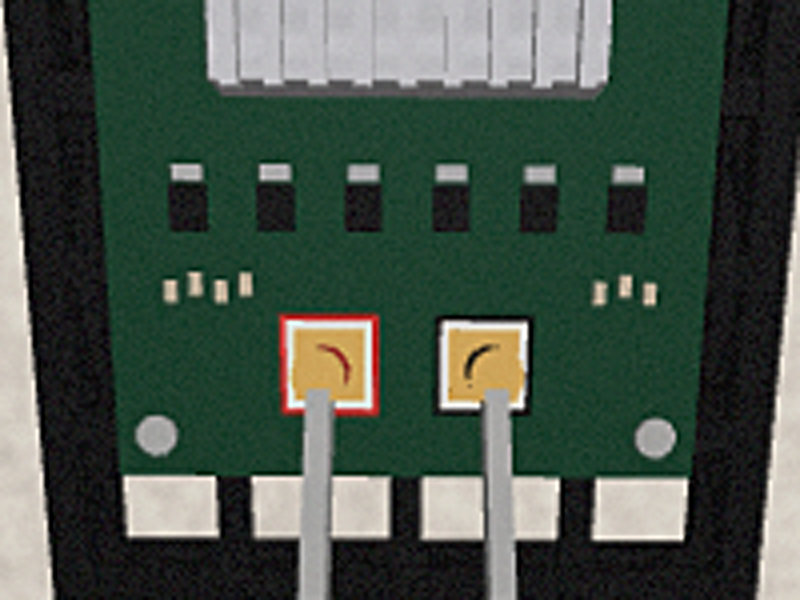

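View pics/s12.png

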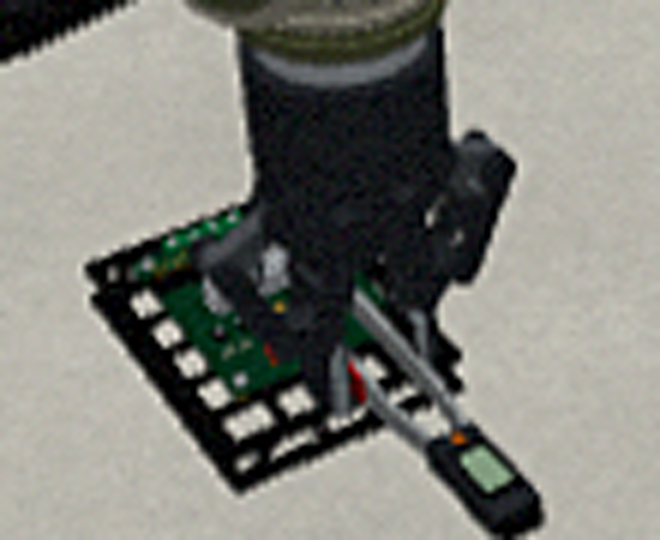

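```bash
cat > st.py <<'E'
from rig import env
import numpy as np,sys
F=[];W=[];Tq=[]
for k in range(int(sys.argv[1])):
    im=env.get_image("side"); s=env.observe();F.append(s["ft_force"]);W.append(s["grip_width"]);Tq.append(s["wrist_torque"])
F=np.array(F);print(s["time_s"],"F",F.mean(0).round(3),"se",(F.std(0)/len(F)**.5).round(3),"T",np.mean(Tq,0).round(4),"w",np.mean(W).round(5),s["position"].round(5) if hasattr(s["position"],"round") else s["position"])
from h import save
save("",im,sys.argv[2],(190,205,240,245),14)
E
python3 st.py 30 pics/s13.png
```

```text
10.8167 F [-0.323  0.031  0.262] se [0.075 0.075 0.097] T [-0.006  -0.0141  0.0123] w 0.02878 [0.47845 0.17336 0.04757]
```

View pics/s13.png

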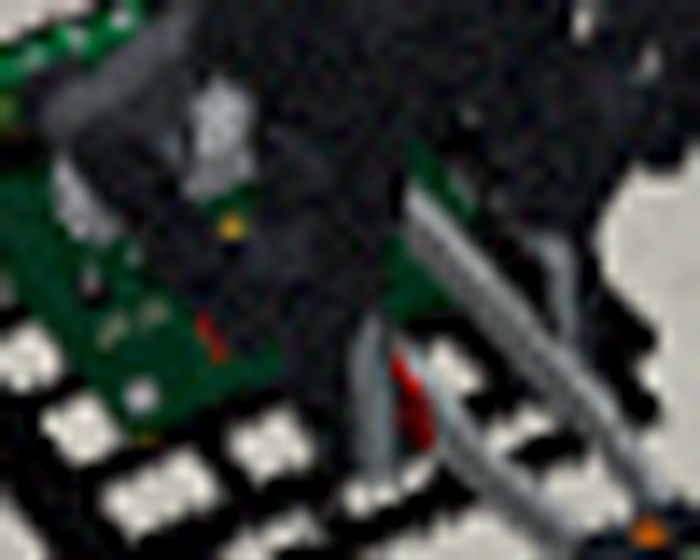

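Call:
play_rows --travel '[[0,0,0],[0,0,0],[0,0,0],[0,0,0],[0,0,0],[0,0,0]]' --rotation '[[0,0,0],[0,0,0],[0,0,0],[0,0,0],[0,0,0],[0,0,0]]' --claw '[2.88,2.88,2.88,2.88,2.88,2.88]'

```text
time_s: 11.32
position: [0.4785, 0.1734, 0.0476]
tool_rot: [[0.001, -0.222, -0.975], [-0.0, -0.975, 0.222], [-1.0, 0.0, -0.001]]
ft_force: [-0.0, -0.5, 0.3]
grip_width: 0.0286
```

```bash
python3 st.py 10 pics/s14.png; python3 chk.py 14 .0473
python3 - <<'E'
from feat import *
import pickle
c,i,s=pickle.load(open("w14.pkl","rb"));p=np.array(s["position"])
# frame outer boxes by colour: white/red/black ring approximated by gold-square inner mask rows above caps
save("",i,"pics/w14z.png",(215,110,290,160),10)
E
```

```text
11.8167 F [0.193 0.177 0.33 ] se [0.155 0.15  0.132] T [ 0.0055 -0.0093  0.0029] w 0.02886 [0.47847 0.17337 0.04758]
11.8167 [0.4785 0.1734 0.0476] 0.02868 [0.31 1.12 0.4 ] (array([ 0.  ,  0.01, -0.03]), array([ 0.0003,  0.0013, -0.0015]))
([231.82, 130.14], [223, 122, 18, 18, 273]) [0.5412 0.169  0.0529] [0.5406 0.1707 0.032 ]
([270.47, 130.47], [262, 122, 19, 19, 286]) [0.5368 0.1504 0.0529] [0.5355 0.1492 0.032 ]
```

View pics/w14z.png

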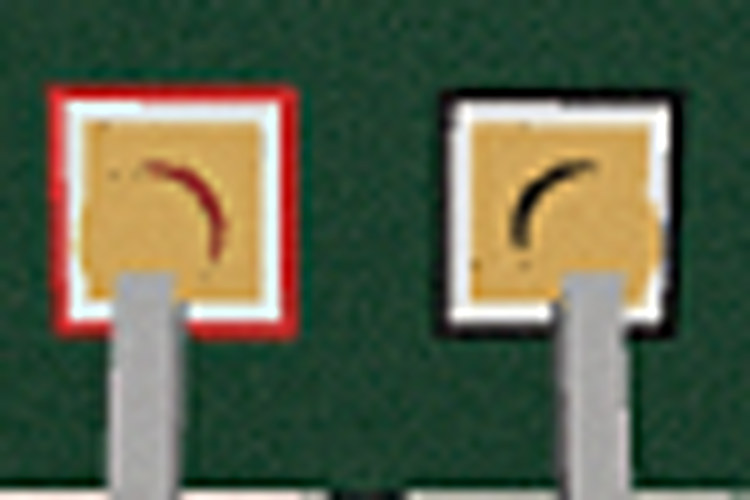

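Run:
```python
from feat import *
import pickle
c,i,s=pickle.load(open("w14.pkl","rb"));p=np.array(s["position"])
pr,pb=onz(c,(232.4,131.1),.032),onz(c,(271.1,131.3),.032)
for uvl,uvr in (((228.9,132.9),(274.1,132.8)),((229.6,132.5),(273.6,132.5))):
    cl,cr=onz(c,uvl,p[2]+.0053),onz(c,uvr,p[2]+.0053)
    print("gap pads",np.linalg.norm(pr-pb),"caps",np.linalg.norm(cl-cr),"err mm red",1e3*(cl-pr)[:2],"blk",1e3*(cr-pb)[:2])
```

```text
gap pads 0.02210444782394029 caps 0.022440285624641586 err mm red [0.27622589 0.28223439] blk [ 0.35756137 -0.08097633]
gap pads 0.02210444782394029 caps 0.02183696523146367 err mm red [ 0.38738515 -0.10385911] blk [0.55541663 0.13190545]
```

Call:
play_rows --travel '[[0,0,0],[0,0,0],[0,0,0],[0,0,0],[0,0,0],[0,0,0],[0,0,0],[0,0,0],[0,0,0],[0,0,0],[0,0,0],[0,0,0]]' --rotation '[[0,0,0],[0,0,0],[0,0,0],[0,0,0],[0,0,0],[0,0,0],[0,0,0],[0,0,0],[0,0,0],[0,0,0],[0,0,0],[0,0,0]]' --claw '[2.88,2.88,2.88,2.88,2.88,2.88,2.88,2.88,2.88,2.88,2.88,2.88]'

```text
time_s: 12.92
position: [0.4785, 0.1734, 0.0476]
tool_rot: [[0.001, -0.222, -0.975], [-0.0, -0.975, 0.222], [-1.0, 0.0, -0.001]]
ft_force: [0.1, 0.7, -0.6]
grip_width: 0.0289
```

Call:
play_rows --travel '[[0,0,0],[0,0,0],[0,0,0],[0,0,0],[0,0,0],[0,0,0],[0,0,0],[0,0,0],[0,0,0],[0,0,0],[0,0,0],[0,0,0]]' --rotation '[[0,0,0],[0,0,0],[0,0,0],[0,0,0],[0,0,0],[0,0,0],[0,0,0],[0,0,0],[0,0,0],[0,0,0],[0,0,0],[0,0,0]]' --claw '[2.88,2.88,2.88,2.88,2.88,2.88,2.88,2.88,2.88,2.88,2.88,2.88]'

```text
time_s: 13.92
position: [0.4785, 0.1733, 0.0476]
tool_rot: [[0.001, -0.222, -0.975], [-0.0, -0.975, 0.222], [-1.0, 0.0, -0.001]]
ft_force: [0.3, -0.0, -0.3]
grip_width: 0.0284
```

```bash
python3 st.py 12 pics/s15.png; python3 chk.py 15 .0473
```

```text
14.5167 F [-0.378  0.031  0.193] se [0.14  0.107 0.12 ] T [-0.0136 -0.0297 -0.0084] w 0.0289 [0.47844 0.17337 0.04757]
14.5167 [0.4784 0.1734 0.0476] 0.02911 [-0.4  -0.02  0.93] (array([ 0.01,  0.01, -0.03]), array([ 0.0003,  0.0012, -0.0016]))
([231.8, 130.17], [223, 122, 18, 18, 274]) [0.5412 0.169  0.0529] [0.5406 0.1707 0.032 ]
([270.47, 130.46], [262, 122, 19, 18, 286]) [0.5368 0.1504 0.0529] [0.5355 0.1492 0.032 ]
```

View pics/w15.png

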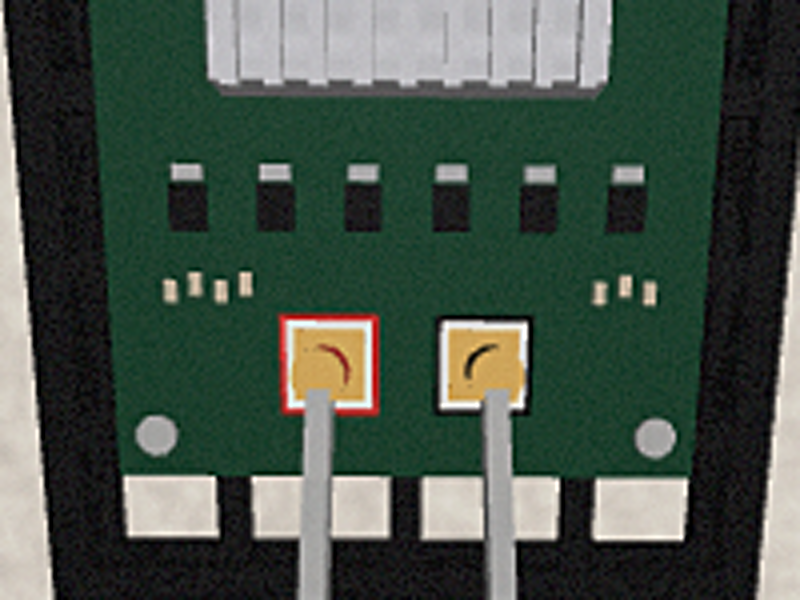

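Gap, contact and pose have held steady for well over 3 s with both tips in the middle of the pads. Handing in.

```bash
python3 -c "
from rig import env
print(env.close_job())"
```

```text
the job is handed in; nothing more can be done
None
```

I lifted the grey tweezers (red and black finger pads) straight out of their rest and squeezed them to 29 mm over the finger pads. Both tips are down on the battery pads, red on red and black on black. I held them there for over 3 s and handed in at about 14.5 s, still gripping.

**Last checks**
- **Centring:** both tips came out about 0.5 mm or less from the pad centres in the wrist camera.
- **Gap:** the tip gap measured 21.8–22.4 mm, against 22.1 mm measured between the pads. The mean gripper reading was 28.9 mm, which works out to 21.8 mm. I set the grip 0.2 mm wider after the tips touched down.
- **Contact:** the averaged vertical force was about +0.2 to +0.3 N. The tweezers' weight alone should read about −0.8 N, so the pins press on the board with about 1 N in total. That fits about 1.6 mm of pin travel out of 4 mm.
- **Steadiness:** the arm's position stayed within 0.1 mm during the hold, and its tilt read under 0.1°.

**Less certain**
- Single force readings scatter by about 0.5 N, so contact rests on the averages and the height calculation.
- The gripper hid the pins from the side camera, so I never saw the pins touching directly.
- The two pad heights, measured from two views, came out at 33 and 29 mm against the stated 32 mm.

I approached or touched none of the other things on the desk, but I took no final overall picture of them.

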